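Start the wing knob on the gear jig

TASK

On the gear test jig, the black wing knob is only resting on the end of its printed spindle, not in the thread. Press it down lightly and turn it backwards (counter-clockwise from above) until you feel the thread drop in with a click, then, still pressing, turn it forwards to start it cleanly and screw it down, regripping as needed, until it is fully home on the gear's hub; then let go and leave everything else on the bench where it is.

Things in the scene. Friction and masses are not known exactly. Their poses are not given: they have to be found in the camera images.
- wing_knob: Black printed wing knob on a vertical spindle over the jig's big gear. Origin: centre of its underside, on the turning axis, z up; underside 72 mm above the bench at the start, 54 mm when home. Skirt 41 mm diameter, 24 mm high; above it the wing, an upright flat bar 56 mm long (along x), 14 mm thick (along y), up to 54 mm over the underside. Start yaw arbitrary. It only turns and moves along z.
- wing_mid (a point): Point on the knob's axis in the middle of the wing, 46 mm over the knob's underside, 8 mm below the wing's top; a good height to grip the wing across its 14 mm. Axes as the knob's. Hidden thread start: 0.4 to 2.5 rad backwards (counter-clockwise from above) from the starting yaw. Turned forwards before that, the pressed knob jams within 2.4 rad.
- knob_depth (a joint): How far the knob is down from its highest position, in m. A light spring lifts it to 0 (2.5 N at 0, 5 N at 0.0096, 7 N home). 0.0025: pressed on the spindle's flat end, not in the thread. At the thread's start, turning backwards, the pressed knob drops 7 mm to 0.0096 (the click): possible over 0.7 rad of turning; hard stop about 0.95 rad past the edge. Home: 0.0172, a hard stop.
- hub_face (a point): Centre of the gear hub's top face (38 mm wide, 54 mm above the bench), where the knob comes home. Thread: right-hand, sinks 2 mm per rad, up to 1 mm play, home about 4.3 rad forwards of its start (turning stops hard; under 0.15 N m till then). After the click, hold the knob down while turning it forwards up to 1 rad: then the thread holds it, also when released. Let go earlier, it springs up again.
- jig: Gear test jig, fixed: plywood base 180 x 120 x 10 mm, white gear lying flat (98 mm over its teeth, top 42 mm above the bench) with a white hub, and a black 42 mm motor with a brass pinion (top 48 mm) 58 to 68 mm from the gear's axis along the jig's x. Origin on the bench under the knob's axis, z up.
- spare_gear: Loose white spare gear lying on the bench, 70 mm wide, 16 mm high with its hub; origin under its centre. Bystander.
- motor: Loose black stepper motor standing on the bench, 42 x 42 x 62 mm with its shaft; origin under its centre. Bystander.
- driver: Screwdriver lying on the bench, 160 mm long along its x axis. Bystander.
- scraper: Steel-bladed scraper lying on the bench, 180 mm long along x, 40 mm wide. Bystander.
- glue: White glue stick standing on the bench, 30 mm wide, 98 mm high. Bystander.
- collar: Brass collar, 24 mm wide, 10 mm high, lying on a corner of the jig's base. Bystander.
- mug: White mug, 80 mm wide, 92 mm high. Bystander.

How it is judged:
On the way, in this order (a step that is already met when the one before it is completed fails the run):
1. turned backwards, the pressed knob has dropped into the start of the thread (value of joint knob_depth above 0.008 m), for 0.1 s.
2. the knob has been started and is well into the thread (value of joint knob_depth above 0.0125 m), for 0.1 s.
At the end, for the whole second after the job is handed in: The knob is screwed down to within 1.5 mm of home (knob_depth over 0.0157), at rest, and every bystander lies within 40 mm of where it was (value of joint knob_depth above 0.0157 m and angular speed of wing_knob below 0.1 rad/s and distance of each of spare_gear, motor, driver, scraper, glue, collar, mug from where it was at the start of the episode below 0.04 m); the robot touches nothing.
It fails at once if a bystander is knocked more than 40 mm from where it lay (distance of any of spare_gear, motor, driver, scraper, glue, collar, mug from where it was at the start of the episode above 0.04 m).
It also fails if it takes over 72 s, if anything falls off the work surface, if the arm or the gripper's body presses on something with over 40 N, if the wrist force passes 120 N, or if a joint passes its speed limit or range.

ROBOT

A 6-joint arm with a two-finger parallel gripper is mounted at the origin on the work surface. World frame = base frame: x ahead of the robot, y to its left, z up, the work surface at z = 0. Lengths are in m, angles in rad, forces in N, time in s.
With the tool pointing down it reaches from about 0.35 to 0.975 m from the base axis. Payload 7.1 kg.
Tool frame: the origin (TCP) lies midway between the tips of the shut fingers; the grasp point (between the pads) lies 19 mm behind it; z points along the fingers, y is the line along which they close (so a half turn about z gives the same grasp; the last joint's range is limited). The gripper opens to 88 mm and grips with 3 to 60 N. Pads are 20 mm wide; open, the fingers measure 115 mm over their backs; the gripper's body (75 mm by 178 mm) begins 61 mm behind the grasp point.
Start: joints at [-1.134, 0.423, 1.63, -0, 1.089, -0.019], TCP at [0.275, -0.561, 0.223] pointing down, gripper open.
Joint ranges: [-3, 3], [-0.9, 2.11], [0.09, 2.58], [-1.31, 4.45], [0.11, 2.69], [-2.54, 2.54]. Speed limits (rad/s): [2.39, 2.39, 3.01, 3.14, 3.14, 3.14].

INTERFACE

Orientations are given as [roll, pitch, yaw] about the fixed x, y, z axes, in that order (R = Rz(yaw) Ry(pitch) Rx(roll)).
In Python, from bench import robot gives the robot as it stands.
- The arm moves only by the tool servo_tool, never from a script. Its argument "targets" is a list of rows, each a list of 5 numbers: the shift along the world's x, y, z in mm, then the turn about the world's z in rad, then the finger opening in mm, from 0 to 87.8. A call has 1 to 20 rows; each row shifts and turns the commanded pose from where the row before left it; what a row does not reach is not made up. A row lasts 1/8 s, in which the tool goes at most 62.5 mm and 10.7 degrees, less where a joint would pass 70% of its speed; a pose out of reach is approached as far as the arm can. A call with a gripper value outside its range is refused whole. The fingers move at their own pace and stop on an object; the grip force is fixed at half the most. Time passes only in rows, so rows that do not move let the fingers close. It gives the time, the measured TCP pose, the force, the opening and the grip force at its end, in the units of the state.
- robot.sense(): the state, without advancing time (a new reading comes with each control period).
- robot.grab_frame(name): name is "scene" or "top" or "wrist"; returns the picture (400x640x3 uint8, blue, green, red); there is no depth.
- robot.camera_model(name): a dict with "fx", "fy", "cx", "cy" (pixels), "T" (4x4, takes a point from camera to world coordinates). Camera axes: x right, y up, looking along -z (the intrinsics and any distortion apply to the point x, -y, -z); pixel columns grow to the right and rows downward; lengths in m; the calibration is good to about 2 mm. A picture is of the moment at which its call begins: read the wrist's pose just before it. camera_model takes no time and is no camera call; for the wrist camera it gives the pose at the moment of the call.
- robot.job_done(): hands the job in; it is judged then, once.
Trained networks look in the newest picture that a camera, given by its name, has taken for a name from the list of things; names that differ only in an ending like _2 or _b are one class to them, and where a whole thing is asked for, a point or a joint stands for the part that bears it (a point fixed in the world has none). Each returns a list of dicts, best first, with "score" (0 to 1); they miss things now and then, are a little off and sometimes report something else, mostly with a low value. They report only what shows in the picture. A call takes as long as a camera call.
- robot.boxes_of(camera, name): "xy" ([column, row] in pixels, amid what is visible of it).
- robot.place_of(camera, name): "xy" ([column, row] in pixels: a listed point, or the origin of a listed thing).
The state is a dict: "t": time; "joint_positions": joint angles; "joint_vel": joint speeds; "joint_torque": joint torques, N m; "position": TCP position; "ee_rot": TCP orientation; "force": force on the tool from outside, world axes, zero at the start; "torque": the same for the moment, N m; "gripper_width": finger opening in m; "gripper_force": force on a finger pad.
Only numpy, scipy, OpenCV 4.12 (cv2) and the standard library are available. Lean on these libraries where they do the work, as an engineer would, in place of code of your own. Each camera call takes 0.05 s, during which the arm holds its last target. There are 200 camera calls.

## Working session

There is one attempt and no reset: what is moved stays moved. The work goes in short steps, Python scripts to look and compute and a tool call to move; the robot and the scene stay as the last step left them, time stands still between calls to the robot, and variables do not carry over. Pictures are saved under pics/ and viewed, at most 10 in all, crops included, and the job is handed in when it is done.

Besides the shell and the picture viewer there is one more tool, called after "Call:" as name([rows], argument=value, ...), one row to a line, values as JSON. servo_tool: Moves the arm, as the interface text tells. Its arguments: {"type":"object","properties":{"targets":{"type":"array"}},"required":["targets"]}

```bash
mkdir -p pics; cat > h.py <<'E'
import numpy as np,cv2
from bench import robot
def ray(cam,xy,z):
    m=robot.camera_model(cam);T=np.array(m["T"])
    d=T[:3,:3]@np.array([(xy[0]-m["cx"])/m["fx"],-(xy[1]-m["cy"])/m["fy"],-1]);o=T[:3,3]
    return (o+d*(z-o[2])/d[2]).round(4)
E
python3 - <<'E'
from h import *
print({k:v for k,v in robot.camera_model("top").items()})
s=robot.sense();print(s)
a=robot.grab_frame("top");b=robot.grab_frame("scene")
cv2.imwrite("pics/a.png",a);cv2.imwrite("pics/b.png",b)
for c in("top","scene"):
  for n,z in(("wing_mid",.118),("wing_knob",.072),("hub_face",.054),("jig",0)):
    for r in robot.place_of(c,n)[:2]: print(c,n,r,ray(c,r["xy"],z))
for n in "spare_gear motor driver scraper glue collar mug".split():
    for r in robot.place_of("top",n)[:1]: print(n,r,ray("top",r["xy"],0))
E
```

```text
{'fx': 504.466621279013, 'fy': 504.466621279013, 'cx': 316.50044815076564, 'cy': 205.46870564471834, 'T': array([[-0.01211568,  0.99724273, -0.07321308,  0.43325687],
       [-0.99980067, -0.01324364, -0.01494074,  0.00199058],
       [-0.01586915,  0.07301747,  0.9972044 ,  1.39881391],
       [ 0.        ,  0.        ,  0.        ,  1.        ]])}
{'t': 0.0, 'joint_positions': array([-1.13400592e+00,  4.23813463e-01,  1.63067486e+00, -2.64140264e-05,
        1.08859491e+00, -1.90081974e-02]), 'joint_vel': array([-0.00193079, -0.00049333,  0.00104968, -0.00065868,  0.00060635,
       -0.00021984]), 'joint_torque': array([-1.64544857e-03, -5.44640994e+01, -2.73669577e+01,  6.42694300e-02,
        2.28848727e-02, -1.22749711e-04]), 'position': array([ 0.27489294, -0.56069241,  0.22192474]), 'ee_rot': array([-3.14010190e+00, -4.95186141e-06,  4.55810866e-01]), 'force': array([ 1.11603706, -0.78302978,  0.89242786]), 'torque': array([ 0.01349483, -0.0094673 ,  0.02524135]), 'gripper_force': 0.0, 'gripper_width': 0.0877264226267262}
top wing_mid {'xy': [440.1, 159.7], 'score': 0.73} [ 0.
[... 397 characters left out ...]
wing_mid {'xy': [338.8, 165.5], 'score': 0.6} [0.5014 0.0953 0.118 ]
scene wing_knob {'xy': [339.8, 182.5], 'score': 0.88} [0.5089 0.095  0.072 ]
scene jig {'xy': [335.2, 207.9], 'score': 0.82} [0.5117 0.0817 0.    ]
spare_gear {'xy': [193.4, 244.9], 'score': 0.98} [0.4308 0.366  0.    ]
motor {'xy': [193.5, 215.2], 'score': 0.89} [0.5133 0.3662 0.    ]
driver {'xy': [461.6, 242.2], 'score': 0.82} [ 0.4293 -0.3753  0.    ]
scraper {'xy': [467.5, 203.3], 'score': 0.85} [ 0.5364 -0.3952  0.    ]
glue {'xy': [219.5, 166.2], 'score': 0.68} [0.65   0.2937 0.    ]
collar {'xy': [312.8, 223.6], 'score': 0.49} [0.4857 0.0338 0.    ]
mug {'xy': [439.4, 164.0], 'score': 0.79} [ 0.6473 -0.3209  0.    ]
```

View pics/a.png

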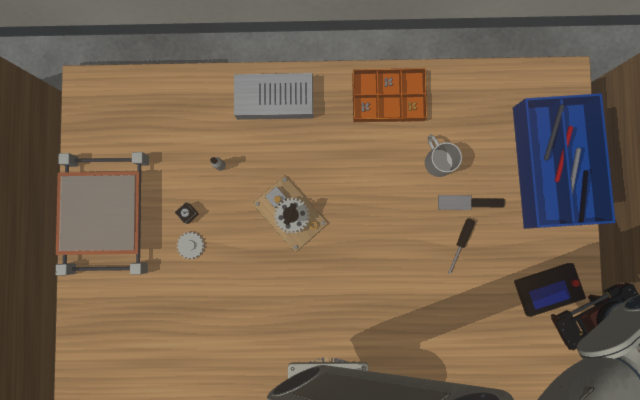

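View pics/b.png

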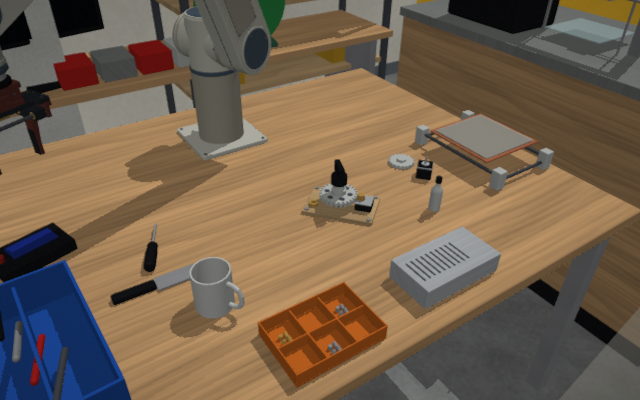

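The top view shows the knob at about (290,213), resting on the white gear, and the scene view shows it at (339,175). The space around it is clear. The mug at (440,160) and the scraper at (467,203) are far off. I'll move above the knob, slightly short of it, and look with the wrist camera.

Call:
servo_tool([
  [0,0,50,0,87],
  [20,50,30,0.1,87],
  [20,55,0,0.1,87],
  [20,55,0,0.1,87],
  [20,55,0,0.1,87],
  [20,55,0,0.1,87],
  [20,55,0,0.1,87],
  [20,55,0,0.1,87],
  [20,55,0,0.1,87],
  [20,55,0,0.1,87],
  [20,55,0,0.1,87],
  [20,55,0,0.1,87],
  [14,54,0,0.1,87],
  [0,0,0,0,87],
  [0,0,0,0,87],
])

```text
t: 2.72
position: [0.5088, 0.0927, 0.3025]
ee_rot: [-3.141, 0.0, 1.656]
force: [0.2, 0.9, -0.6]
gripper_width: 0.0868
gripper_force: 0.0
```

```bash
python3 - <<'E'
from h import *
s=robot.sense();print(s["t"],s["position"],s["ee_rot"],s["joint_positions"],s["force"])
a=robot.grab_frame("wrist");cv2.imwrite("pics/c.png",a)
print(np.array(robot.camera_model("wrist")["T"]).round(3))
for n,z in(("wing_mid",.118),("wing_knob",.072),("hub_face",.054),("jig",0)):
    for r in robot.place_of("wrist",n)[:2]: print(n,r,ray("wrist",r["xy"],z))
E
```

```text
2.725 [0.50878178 0.09265279 0.30249335] [-3.14101550e+00  4.25817049e-04  1.65599567e+00] [ 1.57349830e-01  1.73964737e-01  1.78404087e+00 -4.13631420e-04
  1.18419342e+00  7.23066867e-02] [ 0.21064818  0.92495516 -0.60324387]
[[ 0.996 -0.082 -0.019  0.504]
 [ 0.084  0.967  0.242  0.157]
 [-0.001 -0.242  0.97   0.466]
 [ 0.     0.     0.     1.   ]]
wing_mid {'xy': [310.9, 181.0], 'score': 0.89} [0.5041 0.0872 0.118 ]
wing_knob {'xy': [314.9, 171.6], 'score': 0.64} [0.508  0.0894 0.072 ]
hub_face {'xy': [317.3, 168.7], 'score': 0.83} [0.5109 0.0901 0.054 ]
jig {'xy': [314.6, 159.7], 'score': 0.91} [0.5072 0.0935 0.    ]
```

View pics/c.png

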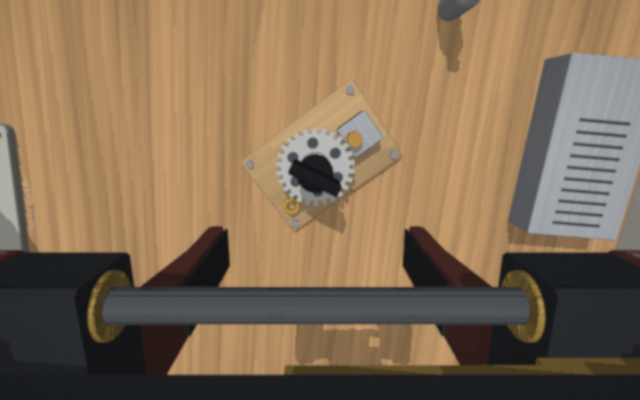

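The wrist view shows the wing as a dark bar from about (291,167) to (341,188). The motor and pinion are upper right at (357,135), and the collar is at (292,206). I'll segment the bar to get its yaw.

```bash
python3 - <<'E'
from h import *
a=cv2.imread("pics/c.png");c=a[140:215,270:365]
cv2.imwrite("pics/d.png",cv2.resize(c,None,fx=7,fy=7,interpolation=cv2.INTER_CUBIC))
g=c.max(2)
for th in(18,25,35,45):
  n,l,st,ce=cv2.connectedComponentsWithStats((g<th).astype(np.uint8))
  if n<2: continue
  i=1+st[1:,4].argmax();p=np.argwhere(l==i)[:,::-1]+[270,140]
  w=np.array([ray("wrist",q,.122)[:2] for q in p]);m=w.mean(0);u,s,v=np.linalg.svd(w-m,full_matrices=False)
  e=(w-m)@v.T;print(th,st[i,4],m,np.arctan2(v[0,1],v[0,0])%np.pi,np.ptp(e,0),p.mean(0),s)
for p,q in [((291,167),(341,188))]: d=ray("wrist",q,.122)-ray("wrist",p,.122);print(d,np.arctan2(d[1],d[0])%np.pi)
E
```

```text
25 120 [0.5100875  0.09809333] 2.7583693063933987 [0.04064886 0.00370335] [317.31666667 171.59166667] [0.12458975 0.01059156]
35 1166 [0.50835738 0.09468242] 2.6754845644817156 [0.05317332 0.03501353] [315.34219554 174.74013722] [0.42234969 0.28102039]
45 1267 [0.50834199 0.09458185] 2.677412680226472 [0.05384815 0.03609035] [315.31649566 174.83267561] [0.45639972 0.30184145]
[ 0.0522 -0.0173  0.    ] 2.821567226866488
```

View pics/d.png

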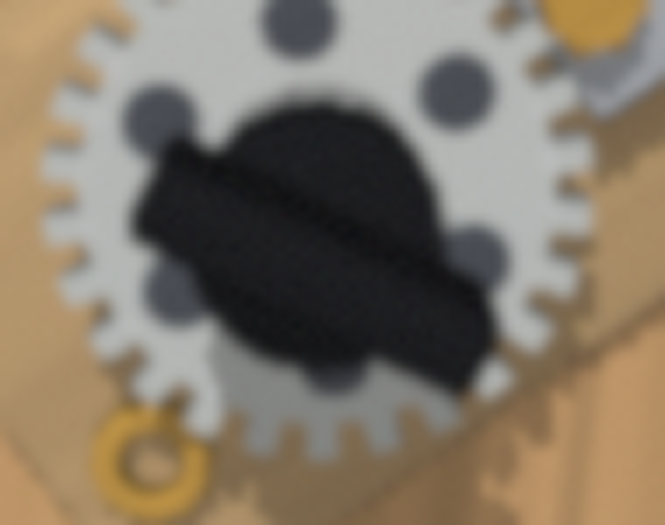

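Call:
servo_tool([
  [0,0,-20,0.18,87],
  [0,0,-20,0.18,87],
  [0,0,-20,0.18,87],
  [0,0,-20,0.18,87],
  [0,0,-10,0.18,87],
  [0,0,0,0.18,87],
  [0,0,0,0.02,87],
  [0,0,0,0,87],
  [0,0,0,0,87],
])

```text
t: 4.1
position: [0.5093, 0.0927, 0.2129]
ee_rot: [3.141, 0.0, 2.753]
force: [0.4, 0.2, 0.8]
gripper_width: 0.0872
gripper_force: 0.0
```

```bash
python3 - <<'E'
from h import *
s=robot.sense();print(s["t"],s["position"],s["ee_rot"],s["joint_positions"],s["force"])
a=robot.grab_frame("wrist");cv2.imwrite("pics/e.png",a)
print(np.array(robot.camera_model("wrist")["T"]).round(3))
for n,z in(("wing_mid",.118),("wing_knob",.072),("hub_face",.054),("jig",0)):
    for r in robot.place_of("wrist",n)[:2]: print(n,r,ray("wrist",r["xy"],z))
# where the tool x-axis line through the TCP projects at wing height
m=robot.camera_model("wrist");T=np.linalg.inv(np.array(m["T"]));y=s["ee_rot"][2]
for k in(-.028,0,.028):
    p=T@[s["position"][0]+k*np.cos(y),s["position"][1]+k*np.sin(y),.126,1];u,v=m["cx"]-m["fx"]*p[0]/p[2],m["cy"]+m["fy"]*p[1]/p[2]
    print(k,u,v);cv2.circle(a,(int(u),int(v)),2,(0,0,255),-1)
cv2.imwrite("pics/f.png",a)
E
```

```text
4.1 [0.50927771 0.09266045 0.21293085] [3.14134285e+00 4.39948400e-04 2.75342724e+00] [ 1.56993762e-01  2.78528700e-01  1.87409003e+00 -1.74092107e-05
  9.88468208e-01 -1.02562763e+00] [0.42453307 0.21311608 0.79141971]
[[ 0.378 -0.899 -0.223  0.449]
 [ 0.926  0.367  0.092  0.117]
 [-0.001 -0.241  0.971  0.377]
 [ 0.     0.     0.     1.   ]]
wing_mid {'xy': [310.3, 201.0], 'score': 0.77} [0.5087 0.0875 0.118 ]
wing_knob {'xy': [314.8, 185.1], 'score': 0.94} [0.5072 0.0917 0.072 ]
jig {'xy': [312.0, 170.8], 'score': 0.67} [0.5049 0.0891 0.    ]
-0.028 316.6466053637236 237.3481072183872
0 316.7405505584958 202.01646792320355
0.028 316.8395225587172 164.79430855015772
```

View pics/f.png

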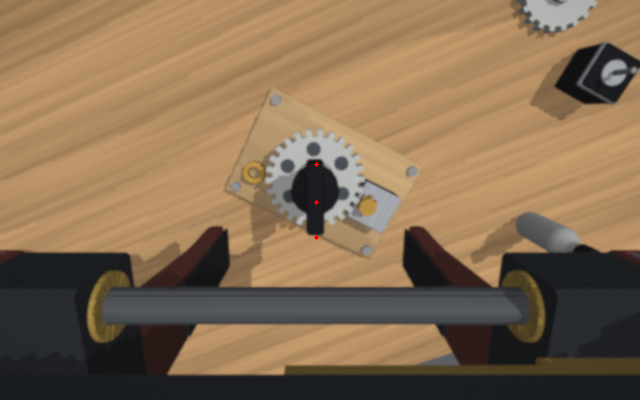

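The wing is upright in the image at column 316, rows 160 to 235, in line with the fingers. It needs about a 2 mm shift. Descending to grip.

Call:
servo_tool([
  [-2,0,-40,0,87],
  [0,0,-40,0,87],
  [0,0,-25,0,87],
  [0,0,-9,0,60],
  [0,0,0,0,30],
  [0,0,0,0,10],
  [0,0,0,0,5],
  [0,0,0,0,5],
  [0,0,0,0,5],
  [0,0,0,0,5],
  [0,0,0,0,5],
])

```text
t: 5.72
position: [0.5071, 0.0927, 0.0987]
ee_rot: [-3.141, -0.0, 2.756]
force: [-0.3, -0.6, 1.6]
gripper_width: 0.0138
gripper_force: 30.0
```

Call:
servo_tool([
  [0,0,-2,0,5],
  [0,0,-2,0,5],
  [0,0,0,0,5],
])

```text
t: 6.1
position: [0.5072, 0.0927, 0.0955]
ee_rot: [-3.141, 0.0, 2.756]
force: [-4.9, -1.4, 14.0]
gripper_width: 0.0138
gripper_force: 30.0
```

Call:
servo_tool([
  [0,0,0,0.1,5],
  [0,0,0,0.1,5],
  [0,0,0,0.1,5],
  [0,0,0,0.1,5],
  [0,0,0,0,5],
])

```text
t: 6.72
position: [0.5072, 0.0924, 0.0955]
ee_rot: [-3.141, 0.0, -3.126]
force: [-3.3, -3.8, 14.2]
gripper_width: 0.0142
gripper_force: 30.0
```

Call:
servo_tool([
  [0,0,0,0.1,5],
  [0,0,0,0.1,5],
  [0,0,0,0.1,5],
  [0,0,0,0,5],
])

```text
t: 7.22
position: [0.5071, 0.0923, 0.0951]
ee_rot: [-3.141, -0.0, -2.826]
force: [-2.8, -4.4, 8.8]
gripper_width: 0.0139
gripper_force: 30.0
```

The vertical force has fallen, which may be the drop. I'll push down further to test it.

Call:
servo_tool([
  [0,0,-2,0,5],
  [0,0,0,0,5],
])

```text
t: 7.48
position: [0.5074, 0.0921, 0.0932]
ee_rot: [-3.14, 0.0, -2.826]
force: [-0.4, -6.2, 3.7]
gripper_width: 0.014
gripper_force: 30.0
```

Call:
servo_tool([
  [0,0,-2,0,5],
  [0,0,-2,0,5],
  [0,0,-1,0,5],
  [0,0,0,0,5],
])

```text
t: 7.98
position: [0.5073, 0.0924, 0.0882]
ee_rot: [-3.141, 0.0, -2.827]
force: [-3.4, -5.1, 12.1]
gripper_width: 0.0138
gripper_force: 30.0
```

It has clicked: TCP z is down 10.5 mm and is now firm at 12 N. Next I turn forwards, following the thread at 2 mm/rad.

Call:
servo_tool([
  [0,0,-0.2,-0.1,5],
  [0,0,-0.2,-0.1,5],
  [0,0,-0.2,-0.1,5],
  [0,0,-0.2,-0.1,5],
  [0,0,-0.2,-0.1,5],
  [0,0,-0.2,-0.1,5],
  [0,0,0,0,5],
])

```text
t: 8.85
position: [0.5073, 0.0927, 0.0872]
ee_rot: [-3.142, 0.0, 2.854]
force: [-2.6, -3.9, 12.1]
gripper_width: 0.0135
gripper_force: 30.0
```

Call:
servo_tool([
  [0,0,-0.2,-0.1,5],
  [0,0,-0.2,-0.1,5],
  [0,0,-0.2,-0.1,5],
  [0,0,-0.2,-0.1,5],
  [0,0,-0.2,-0.1,5],
  [0,0,-0.2,-0.1,5],
  [0,0,-0.2,-0.1,5],
  [0,0,-0.2,-0.1,5],
  [0,0,-0.2,-0.1,5],
  [0,0,-0.2,-0.1,5],
  [0,0,0,0,5],
])

```text
t: 10.22
position: [0.5076, 0.0929, 0.0852]
ee_rot: [3.141, 0.0, 1.854]
force: [-2.5, -3.2, 12.2]
gripper_width: 0.0137
gripper_force: 30.0
```

Call:
servo_tool([
  [0,0,-0.2,-0.1,5],
  [0,0,-0.2,-0.1,5],
  [0,0,-0.2,-0.1,5],
  [0,0,-0.2,-0.1,5],
  [0,0,-0.2,-0.1,5],
  [0,0,-0.2,-0.1,5],
  [0,0,-0.2,-0.1,5],
  [0,0,-0.2,-0.1,5],
  [0,0,-0.2,-0.1,5],
  [0,0,-0.2,-0.1,5],
  [0,0,-0.2,-0.1,5],
  [0,0,-0.2,-0.1,5],
  [0,0,-0.2,-0.1,5],
  [0,0,-0.2,-0.1,5],
  [0,0,0,0,5],
])

```text
t: 12.1
position: [0.508, 0.0927, 0.0825]
ee_rot: [3.141, -0.001, 0.455]
force: [-1.6, -4.1, 12.2]
gripper_width: 0.0139
gripper_force: 30.0
```

Call:
servo_tool([
  [0,0,-0.2,-0.1,5],
  [0,0,-0.2,-0.1,5],
  [0,0,-0.2,-0.1,5],
  [0,0,-0.2,-0.1,5],
  [0,0,-0.2,-0.1,5],
  [0,0,-0.2,-0.1,5],
  [0,0,-0.2,-0.1,5],
  [0,0,0,0,5],
])

```text
t: 13.1
position: [0.508, 0.0924, 0.0813]
ee_rot: [3.142, -0.002, -0.245]
force: [-2.4, -5.6, 14.8]
gripper_width: 0.0137
gripper_force: 30.0
```

```bash
python3 - <<'E'
from h import *
s=robot.sense();print(s["position"],s["ee_rot"],s["torque"],s["joint_positions"])
E
```

```text
[0.50798176 0.0924262  0.08127558] [ 3.14151402e+00 -1.66923006e-03 -2.45136599e-01] [-1.04123851  0.49381793 -0.07400862] [ 1.57364980e-01  4.83045585e-01  1.95600249e+00 -1.12589983e-03
  7.01039865e-01  1.97415781e+00]
```

Call:
servo_tool([
  [0,0,-0.1,-0.1,5],
  [0,0,-0.1,-0.1,5],
  [0,0,-0.1,-0.1,5],
  [0,0,-0.1,-0.1,5],
  [0,0,0,0,5],
])

```text
t: 13.72
position: [0.508, 0.0923, 0.0812]
ee_rot: [-3.141, -0.002, -0.645]
force: [-4.1, -6.5, 19.1]
gripper_width: 0.0139
gripper_force: 30.0
```

```bash
python3 - <<'E'
from h import *
s=robot.sense();print(s["position"],s["ee_rot"],s["torque"],s["joint_positions"])
E
```

```text
[0.50795112 0.09234566 0.08124991] [-3.14114002e+00 -1.60863233e-03 -6.45017915e-01] [-1.1364236   0.78411323 -0.08563392] [ 1.57289607e-01  4.83064621e-01  1.95606487e+00 -1.30533924e-03
  7.01020075e-01  2.37410040e+00]
```

It's essentially home: z has stalled at 81.2 mm. The wrist joint is near its limit, so I'll regrip half a turn away and tighten out the last of the play.

Call:
servo_tool([
  [0,0,1,0,5],
  [0,0,0.5,0,87],
  [0,0,0,0,87],
  [0,0,0,0,87],
  [0,0,0,0,87],
  [0,0,0,0,87],
  [0,0,2,0.18,87],
  [0,0,0,0.18,87],
  [0,0,0,0.18,87],
  [0,0,0,0.18,87],
  [0,0,0,0.18,87],
  [0,0,0,0.18,87],
  [0,0,0,0.18,87],
  [0,0,0,0.18,87],
  [0,0,0,0.18,87],
  [0,0,0,0.18,87],
  [0,0,0,0.18,87],
  [0,0,0,0.18,87],
  [0,0,0,0.18,87],
  [0,0,0,0.18,87],
])

```text
t: 16.23
position: [0.5071, 0.0928, 0.0833]
ee_rot: [-3.142, -0.0, 1.882]
force: [0.2, 0.7, -0.2]
gripper_width: 0.0871
gripper_force: 0.0
```

Call:
servo_tool([
  [0,0,0,0.18,87],
  [0,0,0,0.18,87],
  [0,0,0,0.18,87],
  [0,0,0,0.08,87],
  [0,0,0,0,60],
  [0,0,0,0,30],
  [0,0,0,0,5],
  [0,0,0,0,5],
  [0,0,0,0,5],
  [0,0,0,0,5],
  [0,0,0,0,5],
  [0,0,0,0,5],
])

```text
t: 17.73
position: [0.5071, 0.0928, 0.0834]
ee_rot: [-3.142, -0.0, 2.496]
force: [-0.3, 0.3, 0.1]
gripper_width: 0.0142
gripper_force: 30.0
```

Call:
servo_tool([
  [0,0,-1,-0.05,5],
  [0,0,0,-0.05,5],
  [0,0,0,-0.05,5],
  [0,0,0,0,5],
])

```text
t: 18.23
position: [0.5072, 0.0929, 0.0828]
ee_rot: [3.141, 0.0, 2.345]
force: [-1.6, -0.1, 5.4]
gripper_width: 0.0135
gripper_force: 30.0
```

```bash
python3 - <<'E'
from h import *
s=robot.sense();print(s["position"],s["ee_rot"],s["torque"],s["joint_positions"])
E
```

```text
[0.50719247 0.09287343 0.08282931] [3.14141078e+00 6.70056878e-05 2.34515807e+00] [-0.0052677   0.11667379 -0.08228658] [ 1.57995282e-01  4.79972252e-01  1.95612175e+00  7.78404946e-05
  7.05311516e-01 -6.16425730e-01]
```

Call:
servo_tool([
  [0,0,0,-0.06,5],
  [0,0,0,-0.06,5],
  [0,0,0,0,5],
])

```text
t: 18.6
position: [0.5073, 0.0929, 0.0827]
ee_rot: [3.141, 0.0, 2.226]
force: [-1.3, 0.4, 4.1]
gripper_width: 0.0137
gripper_force: 30.0
```

```bash
python3 - <<'E'
from h import *
s=robot.sense();print(s["position"],s["ee_rot"],s["torque"],s["force"])
E
```

```text
[0.50726501 0.09291093 0.08266214] [3.14126284e+00 8.44986222e-05 2.22620524e+00] [ 0.08216061 -0.01853919 -0.04463555] [-1.32301012  0.43124685  4.06251938]
```

Call:
servo_tool([
  [0,0,0,-0.06,5],
  [0,0,0,-0.06,5],
  [0,0,0,-0.06,5],
  [0,0,0,0,5],
])

```text
t: 19.1
position: [0.5075, 0.0927, 0.0826]
ee_rot: [3.141, 0.001, 2.049]
force: [-0.2, -1.1, 2.7]
gripper_width: 0.015
gripper_force: 31.2
```

```bash
python3 - <<'E'
from h import *
s=robot.sense();print(s["position"],s["ee_rot"],s["torque"],s["force"])
E
```

```text
[0.50746115 0.09272412 0.08257354] [3.14119329e+00 7.90002238e-04 2.04900355e+00] [-0.21610949 -0.17197474  0.71614061] [-0.23597149 -1.05303245  2.68936805]
```

Torque has jumped to 0.72 N m and the jaws are being prised open, so this is the hard stop. I'll relax the twist, release and retreat.

Call:
servo_tool([
  [0,0,0,0.06,5],
  [0,0,0,0,87],
  [0,0,0,0,87],
  [0,0,0,0,87],
  [0,0,0,0,87],
  [0,0,0,0,87],
  [0,0,30,0,87],
  [0,0,40,0,87],
  [0,0,40,0,87],
  [0,0,0,0,87],
  [0,0,0,0,87],
])

```text
t: 20.48
position: [0.5066, 0.0928, 0.1918]
ee_rot: [-3.141, -0.0, 2.106]
force: [-0.3, 0.4, -0.8]
gripper_width: 0.0872
gripper_force: 0.0
```

```bash
python3 - <<'E'
from h import *
print(robot.sense()["position"])
a=robot.grab_frame("wrist");b=cv2.resize(robot.grab_frame("scene")[130:240,260:480],None,fx=3,fy=3)
cv2.imwrite("pics/g.png",np.vstack([cv2.resize(a,(480,300)),cv2.resize(b,(480,240))]))
E
```

```text
[0.50663598 0.09275769 0.1918419 ]
```

View pics/g.png

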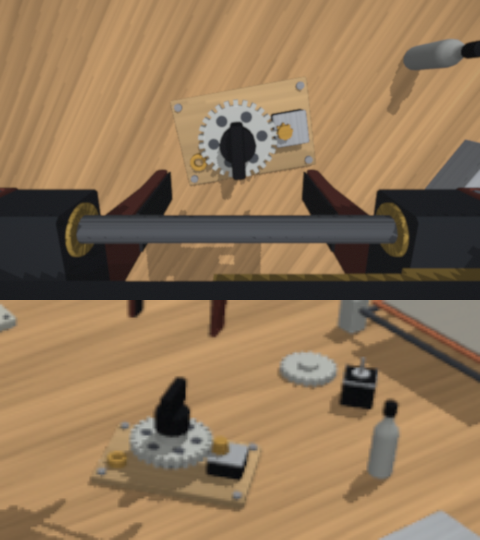

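The knob sits low on the hub, at (238,145) in the wrist view and (172,415) in the scene view. The fingers are clear, and the collar and other nearby bystanders haven't moved.

```bash
python3 -c "
from bench import robot
print(robot.job_done())"
```

```text
the job is handed in; nothing more can be done
None
```

The wing knob clicked into its thread, was screwed down to the hard stop on the hub and released, with no nearby bystander seen to move; the job was handed in at about 20.5 s of the 72 s, and no verdict came back.

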